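Fit a second hanger to the bent pipette stand

ROBOT

A 6-joint arm with a two-finger parallel gripper is mounted at the origin on the work surface. World frame = base frame: x ahead of the robot, y to its left, z up, the work surface at z = 0. Lengths are in mm, angles in rad, forces in N, time in s.
With the tool pointing down it reaches from about 275 to 1000 mm from the base axis. Payload 8.4 kg.
Tool frame: the origin (TCP) lies on the centre line of the jaws, within the pads' length; the fingertips stand robot.tips_ahead ahead of it and the grasp point (between the pads) lies 5 mm behind it (robot.tips_ahead is the distance from the TCP to the fingertips, in mm); z points along the fingers, y is the line along which they close (so a half turn about z gives the same grasp; the last joint's range is limited). The gripper opens to 85 mm and grips with 20 to 120 N. Pads are 22 mm wide; open, the fingers measure 114 mm over their backs; the gripper's body (76 mm by 85 mm) begins 54 mm behind the grasp point. The pads swing forward as they close: fully open they stand 13 mm farther back than shut.
Start: joints at [1.205, 0.353, 1.633, -0, 1.155, -0.002], TCP at [222.391, 584.098, 245.281] pointing down, gripper open.
Joint ranges: [-2.63, 2.63], [-0.92, 2.1], [0.06, 2.66], [-1.3, 4.44], [0, 2.69], [-3.02, 3.02]. Speed limits (rad/s): [2.22, 2.22, 2.79, 3.14, 3.14, 3.14].

INTERFACE

Orientations are given as a 3x3 rotation matrix whose columns are the frame's x, y, z axes.
In Python, from workcell import robot gives the robot as it stands. The module is installed in compiled form; this text tells all that it offers.
- The arm moves only by the tool servo_tool, never from a script. Its argument "moves" is a list of rows, each a list of 7 numbers: the turn, a rotation vector about the tool's x, y, z in degrees, then the shift along the tool's x, y, z in m, then the closure, from 0 (fully open) to 1 (shut). A call has 1 to 8 rows; each row shifts and turns the commanded pose from where the row before left it, along the tool's axes as they then stand; what a row does not reach is not made up. A row lasts 1/10 s, in which the tool goes at most 50 mm and 8.59 degrees, less where a joint would pass 70% of its speed; a pose out of reach is approached as far as the arm can. A call with a gripper value outside its range is refused whole. The fingers move at their own pace and stop on an object; "squeeze" is the grip in N (left out, the last holds). Time passes only in rows, so rows that do not move let the fingers close. It gives the time, the measured TCP pose, the force, the opening and the grip force at its end, in the units of the state.
- robot.get_obs(): the state, without advancing time (a new reading comes with each control period).
- robot.snapshot(name): name is "side" or "top"; returns the picture (400x640x3 uint8, red, green, blue); there is no depth.
- robot.calibration(name): a dict with "K" (3x3 intrinsics, pixels), "k1" (the pictures are not rectified: a ray, as slopes to the right and down, at radius r is drawn at 1 + k1 r^2 times it, then the intrinsics apply), "R" (3x3) and "t" (3): a world point X has camera coordinates R X + t. Camera axes: x right, y down, z forward; pixel columns grow to the right and rows downward; lengths in mm; the calibration is good to about 2 mm. A picture is of the moment at which its call begins. calibration takes no time and is no camera call.
- robot.hand_in(): hands the job in; it is judged then, once.
The state is a dict: "clock": time; "q": joint angles; "qvel": joint speeds; "effort": joint torques, N m; "tcp_pos": TCP position; "ee_rot": TCP orientation; "contact_force": force on the tool from outside, world axes, zero at the start; "moment": the same for the moment, N m; "finger_gap": finger opening in mm; "finger_force": force on a finger pad.
Only numpy, scipy, OpenCV 4.12 (cv2) and the standard library are available. Lean on these libraries where they do the work, as an engineer would, in place of code of your own. Each camera call takes 0.05 s, during which the arm holds its last target. There are 200 camera calls.

TASK

Fit the loose grey pipette hanger to the pipette stand: thread it over the turned end of the bent bar, lead it round the bend without forcing it, and slide it along until it is right up against the white spacer sleeve. Let go so that it hangs straight on the bar, forks down. Be gentle: never push on the stand or its bar with more than 15 N (if the hanger binds, ease it and straighten it), and leave the hanging pipette, the tube racks, the beaker and the bottles where they are.

Things in the scene. Friction and masses are not known exactly. Their poses are not given: they have to be found in the camera images.
- stand: Pipette stand, fixed; origin on the bench below the hanger's final place. 12 mm round bar, axis 270 mm up: post (0, 139) mm; long leg along -y on x = 0 to y = -46; level hand-made bend of 90 degrees (+-2), axis radius 45, centre (-45, -46); turned end along -x on y = -91, tip x = -131 (+-4 sideways). On the long leg a white sleeve, 20 thick, y = 12 to 72, then a fixed hanger. Base 14 high
- hanger: loose grey double pipette hanger, 75-155 g, on the bench; origin centre of its underside, z up. Boss 24 mm along x, 28 across y, z = 8 to 54 mm, bored through along x. Slack thumbscrew (14 mm across) on top, z = 54 to 66. Fork plate under the boss: z = 0 to 8 (lips to 11), 35 mm in x, to y = -52 and +52. Symmetrical, so either end may go on first; grip across the 28 mm
- hanger_bore (a point): middle of the hanger's 14 mm bore, 38 mm above its underside; at the end 12 mm short of the sleeve's end face, its boss touching that; x runs along the bore, z is the hanger's up. The 12 mm bar has 2 mm of play in it on the straight, about 0.5 mm in the bend. The bar is rigid and its tip round-nosed: sideways force grows fast with every millimetre that the hanger is led off the bar's line
- pipette: white and black pipette hanging loose in the fork of the fixed hanger, on the stand's +x side; origin at its lower tip, 252 mm long; top 22 mm above the bar's axis. To be left alone
- tube_rack: green tube rack 172 x 85 mm, 44 mm high, on the bench below the bend of the bar; origin centre of its underside. To be left alone
- spare_rack: green tube rack 140 x 85 mm, 44 mm high, at the far edge of the bench; origin centre of its underside. To be left alone
- beaker: glass beaker, 68 mm across, 88 mm high, beyond the loose hanger; origin centre of its underside. To be left alone
- reagent: white reagent bottle with red cap, 48 mm across, 105 mm high, to the right of the loose hanger; origin centre of its underside. To be left alone
- amber: small amber jar, 36 mm across, 60 mm high, to the right; origin centre of its underside. To be left alone
Mind the look-alikes: they are no part of the job. Leave any pink or yellow look-alike of the hanger alone.

How it is judged (in metres and radians):
On the way, in this order (a step that is already met when the one before it is completed fails the run):
1. the hanger is threaded on the straight turned end of the bar, its boss wholly on it (x of hanger_bore in the frame of stand between -0.113 and -0.05 m and y of hanger_bore in the frame of stand between -0.101 and -0.081 m and z of hanger_bore in the frame of stand between 0.264 and 0.276 m and angle between hanger's own z axis and vertical below 0.2 rad and angle between the x axis of hanger and the x axis of stand, either way round below 0.25 rad), for 0.1 s.
2. the hanger has come round the bend onto the straight long leg (y of hanger_bore in the frame of stand between -0.04 and 0.004 m and x of hanger_bore in the frame of stand between -0.005 and 0.005 m and z of hanger_bore in the frame of stand between 0.264 and 0.276 m and angle between hanger's own z axis and vertical below 0.2 rad and angle between the x axis of hanger and the y axis of stand, either way round below 0.2 rad), for 0.1 s.
At the end, for the whole second after the job is handed in: The hanger hangs on the long leg of the bar, its boss within 1.5 mm of the spacer sleeve's end, within 0.15 rad of upright and of the bar's line, let go and at rest (y of hanger_bore in the frame of stand between -0.0015 and 0.003 m and x of hanger_bore in the frame of stand between -0.004 and 0.004 m and z of hanger_bore in the frame of stand between 0.264 and 0.276 m and angle between the x axis of hanger and the y axis of stand, either way round below 0.15 rad and angle between hanger's own z axis and vertical below 0.15 rad and linear speed of hanger below 0.02 m/s); the robot touches nothing.
It fails at once if the stand or its bar is pushed or pulled with more than 15 N, by the hanger or by the gripper (contact force between anything else and stand above 15 N).
It fails at once if the hanging pipette is moved by more than 20 mm (distance of pipette from where it was at the start of the episode above 0.02 m).
It fails at once if a tube rack is moved by more than 15 mm (distance of any of tube_rack, spare_rack from where it was at the start of the episode above 0.015 m).
It fails at once if the beaker, the reagent bottle or the amber jar is moved by more than 15 mm (distance of any of beaker, reagent, amber from where it was at the start of the episode above 0.015 m).
It also fails if it takes over 72 s, if anything falls off the work surface, if the arm or the gripper's body presses on something with over 40 N, if the wrist force passes 120 N, or if a joint passes its speed limit or range.

## Working session

There is one attempt and no reset: what is moved stays moved. The work goes in short steps, Python scripts to look and compute and a tool call to move; the robot and the scene stay as the last step left them, time stands still between calls to the robot, and variables do not carry over. Pictures are saved under pics/ and viewed, at most 10 in all, crops included, and the job is handed in when it is done.

Besides the shell and the picture viewer there is one more tool, called as name(argument=value, ...) on one line, values as JSON. servo_tool: Moves the arm, as the interface text tells. Its arguments: {"type":"object","properties":{"moves":{"type":"array","items":{"type":"array","items":{"type":"number"}}},"squeeze":{"type":"number"}},"required":["moves"]}

```bash
mkdir -p pics
python3 - <<'E'
from workcell import robot
import cv2,numpy as np
for n in("side","top"):
    im=robot.snapshot(n); cv2.imwrite(f"pics/{n}0.png",im[:,:,::-1])
    c=robot.calibration(n); print(n,c["K"],c["k1"],np.round(c["R"],3),c["t"], -c["R"].T@c["t"])
print(robot.tips_ahead, robot.get_obs())
E
```

```text
side [[433.1688432    0.         320.78995835]
 [  0.         433.1688432  186.05612879]
 [  0.           0.           1.        ]] -0.07018750160102813 [[ 0.835 -0.549  0.021]
 [-0.341 -0.547 -0.764]
 [ 0.432  0.631 -0.644]] [-571.48791836  155.01041009  947.9922935 ] [ 121.04521249 -827.50705675  741.54985278]
top [[494.55527515   0.         334.05597376]
 [  0.         494.55527515 192.05533351]
 [  0.           0.           1.        ]] -0.1194301164232336 [[-0.012 -1.    -0.02 ]
 [-0.981  0.015 -0.196]
 [ 0.196  0.017 -0.98 ]] [-147.01776981  582.69067954 1177.55785326] [ 338.99949321 -176.33406578 1265.61083722]
14.0 {'clock': 0.1, 'q': array([ 1.20458069e+00,  3.53566118e-01,  1.63406405e+00, -8.74322412e-06,
        1.15520693e+00, -2.41960351e-03]), 'qvel': array([ 0.00060598, -0.00090092, -0.00107691,  0.0006443 , -0.00149045,
        0.00073902]), 'effort': array([ 5.66218514e-04, -6.06354618e+01, -3.42816210e+01,  1.29183968e-04,
        4.13067566e-03,  2.66393521e-06]), 'tcp_pos': array([222.25584087, 583.70353832, 244.64288787]), 'ee_rot': array([[-9.34554099e-01,  3.55820803e-01, -4.38148402e-04],
       [ 3.55821073e-01,  9.34553373e-01, -1.16479016e-03],
       [-4.98350227e-06, -1.24446185e-03, -9.99999226e-01]]), 'contact_force': array([ 0.26430094, -0.74748911, -0.30985927]), 'moment': array([-0.02612637, -0.01475087, -0.00776539]), 'finger_force': 0.0, 'finger_gap': 85.24199951585257}
```

View pics/side0.png

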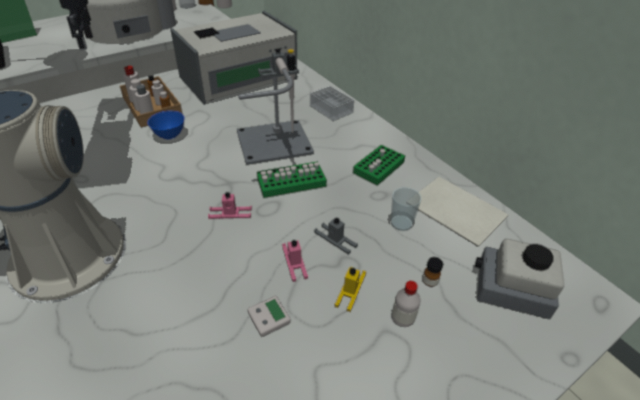

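View pics/top0.png

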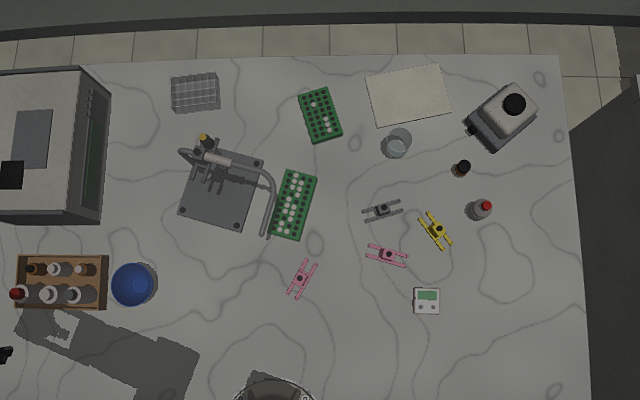

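Grey hanger candidates: in the top view, grey (383,209), pink (301,278) and (388,255), yellow (437,230). Only the grey one fits the description. I'll confirm it in an enlarged crop, together with the bar.

Run:
```python
import cv2,numpy as np
t=cv2.imread("pics/top0.png");s=cv2.imread("pics/side0.png")
z=lambda im,x,y,w,h,f:cv2.resize(im[y:y+h,x:x+w],None,fx=f,fy=f,interpolation=cv2.INTER_CUBIC)
a=np.hstack([z(t,170,125,130,120,3),z(t,350,185,60,45,8)[:360,:400]])
b=np.hstack([z(s,230,40,100,60,4),z(s,310,210,50,30,8)])
w=max(a.shape[1],b.shape[1])
p=lambda m:cv2.copyMakeBorder(m,0,0,0,w-m.shape[1],0)
cv2.imwrite("pics/crop.png",np.vstack([p(a),p(b)])[:600,:800])
```

```text
(no output)
```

View pics/crop.png

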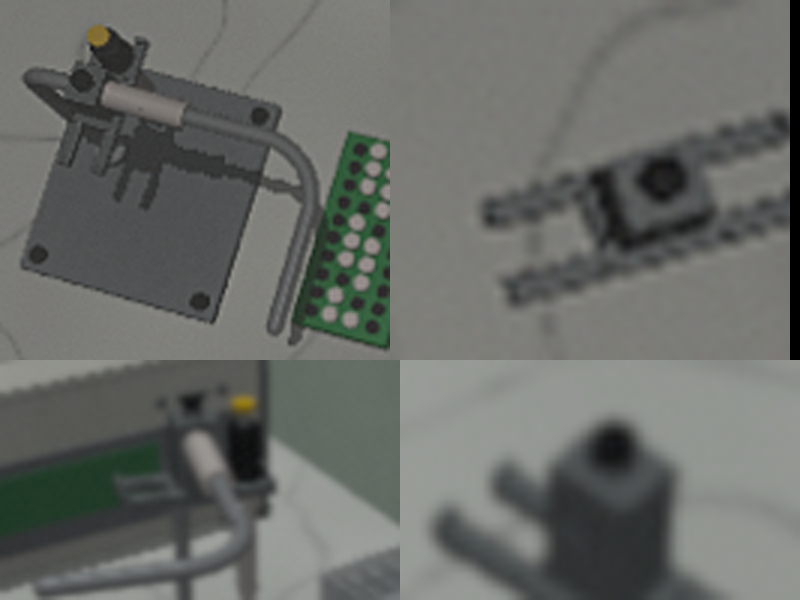

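The crop confirms it: a grey boss with a dark thumbscrew (top view 384,207) and double forks rising to the right. The bar tip is at about (262,234), the straight end runs up to about (275,192), and the sleeve's end face is near (231,163).

```bash
cat > h.py <<'E'
import cv2,numpy as np
from workcell import robot
def cam(n):
    c=robot.calibration(n); return c["K"],c["k1"],c["R"],c["t"]
def plane(n,uv,z):
    K,k1,R,t=cam(n); uv=np.atleast_2d(np.array(uv,float))
    d=(uv-K[:2,2])/K[0,0]; s=d.copy()
    for _ in range(20): s=d/(1+k1*(s**2).sum(1,keepdims=True))
    r=np.c_[s,np.ones(len(s))]@R; C=-R.T@t
    return C+r*((z-C[2])/r[:,2])[:,None]
def proj(n,X):
    K,k1,R,t=cam(n); c=np.atleast_2d(X)@R.T+t; s=c[:,:2]/c[:,2:]
    return s*(1+k1*(s**2).sum(1,keepdims=True))*K[0,0]+K[:2,2]
def profile(g,a,b,half,nl=12):
    "grey profiles across the line a-b, mean along pieces; offsets at 0.25px"
    a,b=np.array(a,float),np.array(b,float); u=(b-a)/np.linalg.norm(b-a); v=np.array([-u[1],u[0]])
    o=np.arange(-half,half+.01,.25); P=a+(b-a)*np.linspace(0,1,nl)[:,None]
    M=P[:,None]+o[None,:,None]*v
    return o,cv2.remap(g.astype(np.float32),M[...,0].astype(np.float32),M[...,1].astype(np.float32),cv2.INTER_CUBIC),P,v
E
python3 - <<'E'
from h import *
t=cv2.cvtColor(cv2.imread("pics/top0.png"),cv2.COLOR_BGR2GRAY);s=cv2.cvtColor(cv2.imread("pics/side0.png"),cv2.COLOR_BGR2GRAY)
def show(n,g,a,b,half=6,nl=6):
    o,p,P,v=profile(g,a,b,half,nl)
    for i in range(nl): print(n,P[i].round(1),p[i,::4].astype(int))
show('end',t,(274.5,195),(263.5,230)); show('leg',t,(233,163),(254,168.5))
show('tip along',t,(258.5,226),(267.5,229),0.1,2)
a,b=np.array((264,228.)),np.array((260.5,240.)); print(profile(t,a,b,0.1,13)[1][:,0].astype(int))
a,b=np.array((222,160.5)),np.array((240,165.2)); print(profile(t,a,b,0.1,19)[1][:,0].astype(int))
m=(t[190:225,355:410]<95).astype(np.uint8)
for r in t[193:224,358:408]: print(''.join('#' if x<60 else '+' if x<85 else '.' if x<105 else ' ' for x in r))
E
```

```text
end [274.5 195. ] [ 68  79  61  63  75  71  70  90 104  91  80 110 135]
end [272.3 202. ] [ 51  52  47  55 103  96  74  96 106  87  82 112 132]
end [270.1 209. ] [ 50  53  49  84 135  93  75  97 101  88  70 107 131]
end [267.9 216. ] [ 55  47  56 106 132  84  74  99  99  87  73 119 132]
end [265.7 223. ] [ 53  51  40  90 122  80  75  96 100  82  78 129 130]
end [263.5 230. ] [ 49  47  45 107 119  79  74 100 102  80  84 128 129]
leg [233. 163.] [82 81 79 73 72 89 96 90 77 69 83 84 84]
leg [237.2 164.1] [80 82 81 81 77 86 93 90 78 70 81 83 81]
leg [241.4 165.2] [83 84 82 77 76 86 94 92 77 72 78 79 82]
leg [245.6 166.3] [82 82 82 78 75 87 96 92 80 73 77 82 81]
leg [249.8 167.4] [83 82 83 80 77 84 94 92 78 69 73 83 81]
leg [254.  168.5] [44 44 41 48 71 87 94 91 79 67 74 85 83]
tip along [258.5 226. ] [129]
tip along [267.5 229. ] [70]
[ 74  76  74  75  77  79  77  74  78 115 129 125 123]
[124 125 124 124 125 124 124 127 116  84  94  95  94  96  94  93  95  96
  96]
                                                  
                                                  
                      
[... 756 characters left out ...]
+.+++###+..++++...+.    .+++++++.    
   .+...+++...  ++###+......+++#+..+.++++..++.    
   .#++..++     +++##+..++++####+..+....++...   ..
    ...         .++###++#######+.++.+++...     .. 
                 +#########++++..+#+...       ..  
                 .#+#####+++..++....         ..   
                 .+.+#+++.+++...              .   
              .+..++...+++...               ...   
         ...+.+++.++++....                  ..    
      ..+++++...+++...                       ..   
      +++....+++...                           ..  
      .+.+++....                              ..  
      .++...                                    . 
       ..                                       ..
```

Run:
```python
from h import *
v=np.array((-.954,-.3))*1.53
e=plane("top",np.array([(272.3,202),(263.5,230)])+v,270)
w=np.array((-.253,.967))*.5
l=plane("top",np.array([(233,163),(249.8,167.4)])+w,270)
tip=plane("top",(261.6,236.5),270)[0]; sl=plane("top",(230.4,162.7),280)[0]
de=e[1]-e[0];dl=l[0]-l[1]
print(e,l,tip,sl)
print('end dir deg (stand x)',np.degrees(np.arctan2(-de[1],-de[0])),'stand y',np.degrees(np.arctan2(dl[1],dl[0])))
# intersection of end line and leg line = stand (0,-91)
A=np.c_[de[:2],-dl[:2]];k=np.linalg.solve(A,(l[0]-e[0])[:2]);c=e[0]+k[0]*de
uy=dl[:2]/np.linalg.norm(dl[:2]); 
print('corner',c,'sleeve dist',(sl[:2]-c[:2])@uy,'(103) tip dist',np.linalg.norm(tip-c),'(131)')
print('screw',plane("top",(383.5,207.1),66))
f=plane("top",[(361.5,211.5),(400,200.5),(365,220),(401.5,209.5)],9)
for a,b in((0,1),(2,3)): d=f[a]-f[b]; print('hanger y deg',np.degrees(np.arctan2(d[1],d[0])))
print(f.mean(0))
# side view check of the screw
print(proj("side",[plane("top",(383.5,207.1),66)[0],c,tip]))
```

```text
[[520.05336342 -28.60486908 270.        ]
 [462.40411945 -11.2660245  270.        ]] [[602.32833791  52.79833226 270.        ]
 [592.13588219  16.92367758 270.        ]] [448.19793701 -10.5644851  270.        ] [601.46938597  55.7664268  280.        ]
end dir deg (stand x) -16.73942033519151 stand y 74.13946262703894
corner [574.54431842 -44.99381253 270.        ] sleeve dist 104.28280750878922 (103) tip dist 130.95337598915455 (131)
screw [[ 539.04372741 -276.20695761   66.        ]]
hanger y deg 105.19048247282697
hanger y deg 105.23629631698144
[ 540.11549725 -276.95970308    9.        ]
[[335.12686795 218.44801838]
 [294.22869325  89.41786854]
 [237.57655834  97.15322296]]
```

servo_tool(moves=[[0,0,0,0,0,-0.05,0],[0,0,0,0,0,-0.05,0],[0,0,0,-0.03,-0.0345,0,0],[0,0,0,-0.03,-0.0345,0,0],[0,0,0,-0.03,-0.0345,0,0],[0,0,0,-0.03,-0.0345,0,0],[0,0,0,-0.03,-0.0345,0,0],[0,0,0,-0.03,-0.0345,0,0]])

```text
clock: 0.9
tcp_pos: [317.0, 324.8, 345.0]
ee_rot: [[-0.935, 0.355, -0.0], [0.355, 0.935, -0.0], [-0.0, -0.0, -1.0]]
contact_force: [0.7, -0.0, 0.1]
finger_gap: 85.8
finger_force: 0.0
```

servo_tool(moves=[[0,0,0,-0.03,-0.0345,0,0],[0,0,0,-0.03,-0.0345,0,0],[0,0,0,-0.03,-0.0345,0,0],[0,0,0,-0.03,-0.0345,0,0],[0,0,0,-0.03,-0.0345,0,0],[0,0,0,-0.03,-0.0345,0,0],[0,0,0,-0.03,-0.0345,0,0],[0,0,0,-0.03,-0.0345,0,0]])

```text
clock: 1.7
tcp_pos: [443.1, -18.7, 345.3]
ee_rot: [[-0.934, 0.356, 0.0], [0.356, 0.934, 0.0], [-0.0, 0.0, -1.0]]
contact_force: [-0.0, 1.0, 0.6]
finger_gap: 85.3
finger_force: 0.0
```

servo_tool(moves=[[0,0,0,-0.03,-0.0345,0,0],[0,0,0,-0.03,-0.0345,0,0],[0,0,0,-0.03,-0.0345,0,0],[0,0,0,-0.03,-0.0345,0,0],[0,0,0,-0.03,-0.0345,0.01,0],[0,0,0,-0.03,-0.0345,0.02,0],[0,0,-8,0,0,0.05,0],[0,0,-8,0,0,0,0]])

```text
clock: 2.5
tcp_pos: [534.3, -274.0, 258.2]
ee_rot: [[-0.997, 0.081, -0.01], [0.081, 0.997, 0.005], [0.01, 0.004, -1.0]]
contact_force: [-0.9, 0.0, -0.9]
finger_gap: 85.5
finger_force: 0.0
```

servo_tool(moves=[[0,0,-7,0,0,0.04,0],[0,0,-7,0,0,0.04,0],[0,0,-6,0,0,0.04,0],[0,0,0,0,0,0,0],[0,0,0,0,0,0,0],[0,0,0,0,0,0,0]])

```text
clock: 3.1
tcp_pos: [538.9, -274.9, 147.5]
ee_rot: [[-0.966, -0.259, 0.003], [-0.259, 0.966, -0.001], [-0.002, -0.002, -1.0]]
contact_force: [0.4, -0.2, 0.5]
finger_gap: 85.4
finger_force: 0.0
```

Run:
```python
from workcell import robot;import numpy as np
o=robot.get_obs();R=o["ee_rot"];print(o["tcp_pos"],np.degrees(np.arctan2(R[1,0],R[0,0]))%360, R.T@(np.array([540,-276.5,32])-o["tcp_pos"]))
print(o["q"])
```

```text
[ 538.88869411 -274.88877686  147.48147278] 195.01812635192684 [ -0.40116123  -1.61356615 115.48609038]
[-4.74177717e-01  4.27646160e-01  1.76299235e+00  1.84257793e-06
  9.47979166e-01 -2.30708867e+00]
```

servo_tool(moves=[[0,0,0,0,-0.0015,0.04,0],[0,0,0,0,0,0.04,0],[0,0,0,0,0,0.03,0],[0,0,0,0,0,0.005,0],[0,0,0,0,0,0,0],[0,0,0,0,0,0,1],[0,0,0,0,0,0,1],[0,0,0,0,0,0,1]], squeeze=40)

```text
clock: 3.9
tcp_pos: [538.9, -276.2, 31.9]
ee_rot: [[-0.965, -0.261, 0.002], [-0.261, 0.965, -0.001], [-0.002, -0.002, -1.0]]
contact_force: [0.3, -0.2, -0.7]
finger_gap: 43.9
finger_force: 0.0
```

servo_tool(moves=[[0,0,0,0,0,0,1],[0,0,0,0,0,0,1],[0,0,0,0,0,0,1],[0,0,0,0,0,0,1]], squeeze=60)

```text
clock: 4.3
tcp_pos: [538.7, -276.1, 31.4]
ee_rot: [[-0.965, -0.261, 0.002], [-0.261, 0.965, -0.001], [-0.001, -0.001, -1.0]]
contact_force: [-0.8, 0.5, 7.6]
finger_gap: 27.3
finger_force: 59.9
```

servo_tool(moves=[[0,0,0,0,0,-0.01,1],[0,0,0,0,0,-0.03,1],[0,0,0,0,0,-0.03,1],[0,0,6,0,0,-0.035,1],[0,0,6,0,0,-0.035,1],[0,0,7,0,0,-0.035,1],[0,0,7,0,0,-0.035,1],[0,0,5.8,0,0,-0.022,1]])

```text
clock: 5.1
tcp_pos: [538.4, -275.9, 265.9]
ee_rot: [[-0.957, 0.291, 0.003], [0.291, 0.957, -0.001], [-0.003, -0.001, -1.0]]
contact_force: [1.2, -0.2, -0.4]
finger_gap: 27.4
finger_force: 59.0
```

servo_tool(moves=[[0,0,0,0,0,0,1],[0,0,0,0,0,0,1],[0,0,0,0,0,0,1]])

```text
clock: 5.4
tcp_pos: [537.1, -275.2, 260.9]
ee_rot: [[-0.959, 0.285, -0.002], [0.285, 0.959, 0.001], [0.002, 0.0, -1.0]]
contact_force: [-0.3, 0.0, -0.4]
finger_gap: 27.7
finger_force: 59.0
```

Run:
```python
from workcell import robot;import numpy as np
o=robot.get_obs();R=o["ee_rot"];print(o["tcp_pos"],np.degrees(np.arctan2(R[1,0],R[0,0]))%360, R.T@(np.array([378,14,263.4])-o["tcp_pos"]),o["contact_force"],R[:,2])
```

```text
[ 537.0974076  -275.24848514  260.85217897] 163.45985743461407 [234.86477889 231.98743157  -1.87879754] [-0.28634954  0.01647848 -0.44494147] [-0.00217523  0.00111649 -0.99999701]
```

servo_tool(moves=[[0,0,0,0.015,0.015,0,1],[0,0,0,0.03,0.03,0,1],[0,0,0,0.03,0.03,0,1],[0,0,0,0.03,0.03,0,1],[0,0,0,0.03,0.03,0,1],[0,0,0,0.03,0.03,0,1],[0,0,0,0.03,0.03,0,1],[0,0,0,0.025,0.025,0,1]])

```text
clock: 6.2
tcp_pos: [388.0, -0.5, 260.9]
ee_rot: [[-0.958, 0.285, -0.003], [0.285, 0.958, 0.0], [0.003, -0.001, -1.0]]
contact_force: [0.0, 0.3, -0.9]
finger_gap: 27.3
finger_force: 59.2
```

servo_tool(moves=[[0,0,0,0.015,0.012,0,1],[0,0,0,0,0,0,1],[0,0,0,0,0,0,1],[0,0,0,0,0,0,1],[0,0,0,0,0,0,1],[0,0,0,0,0,0,1]])

```text
clock: 6.8
tcp_pos: [379.6, 13.3, 262.1]
ee_rot: [[-0.958, 0.287, -0.0], [0.287, 0.958, -0.0], [0.0, -0.0, -1.0]]
contact_force: [-0.5, 0.1, -1.0]
finger_gap: 27.7
finger_force: 59.3
```

Run:
```python
from h import *
for n in("side","top"):
    im=robot.snapshot(n); cv2.imwrite(f"pics/{n}1.png",im[:,:,::-1])
o=robot.get_obs();R=o["ee_rot"];print(o["tcp_pos"],np.degrees(np.arctan2(R[1,0],R[0,0]))%360,o["contact_force"],R)
T=o["tcp_pos"]
uy=R[:,1]
print(proj("top",[T+[0,0,6.6]]),proj("side",[T+[0,0,6.6]]))
t=cv2.imread("pics/top1.png");s=cv2.imread("pics/side1.png")
z=lambda im,x,y,w,h,f:cv2.resize(im[y:y+h,x:x+w],None,fx=f,fy=f,interpolation=cv2.INTER_CUBIC)
cv2.imwrite("pics/crop1.png",np.hstack([z(t,200,180,100,140,4),z(s,180,40,100,140,4)]))
```

```text
[379.47663065  13.49817463 262.18567339] 163.31198590884807 [ 0.04100488  0.51848286 -0.58704891] [[-9.57882569e-01  2.87160116e-01 -2.27687553e-04]
 [ 2.87160138e-01  9.57882587e-01 -6.59504626e-05]
 [ 1.99159600e-04 -1.28555588e-04 -9.99999972e-01]]
[[249.41195611 270.68520934]] [[204.50817507 101.14346288]]
```

View pics/crop1.png

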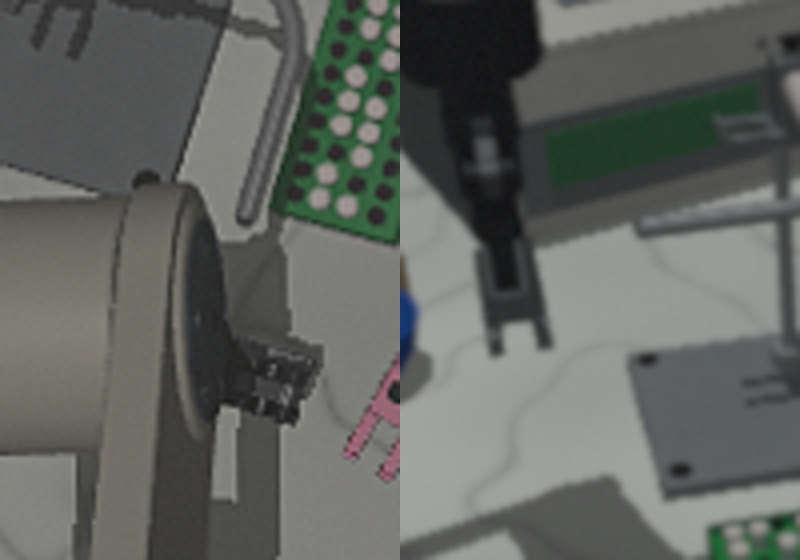

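The top crop shows the fork's right half beside the wrist: prong ends near px (279,267) and (274,284). In the side crop the boss is upright with prong ends near (204,127) and (217,126), and the bar tip at (240,97). I'll compare these with the predictions.

Run:
```python
from h import *
T=np.array([379.48,13.5,262.2]);a=np.radians(163.31);x=np.array([np.cos(a),np.sin(a),0]);y=np.array([-x[1],x[0],0])*-1
y=np.array([.28716,.95788,0]);
C=T+[0,0,6.6]
for sx in(17.5,-17.5):
    P=C+sx*x-52*y+[0,0,-28]; print(sx,proj("top",P),proj("side",P),proj("side",P-[0,0,10]))
t=cv2.cvtColor(cv2.imread("pics/top1.png"),cv2.COLOR_BGR2GRAY)
for r in t[262:290,252:286]: print(''.join('#' if v<40 else '+' if v<60 else '.' if v<80 else ' ' for v in r))
s=cv2.cvtColor(cv2.imread("pics/side1.png"),cv2.COLOR_BGR2GRAY)
for r in s[96:132,192:224]: print(''.join('#' if v<45 else '+' if v<75 else '.' if v<105 else ' ' for v in r))
```

```text
17.5 [[273.356558   286.58631898]] [[200.23530144 125.28349169]] [[200.94365285 129.22785509]]
-17.5 [[278.31732617 270.13916628]] [[216.6363908 122.9959896]] [[217.23087369 126.92661248]]
+#++++..............              
++++++..............              
++++++++............              
+++++#++++.+...........           
+++++##++++++++..........         
++++++#++++++++  ...........      
++++++#++++++++     .+......      
+++++#+##++++++++++.    ....      
+++++#+++++.++#+#+++..... +.      
++++##+#+##.+#+. ++++++++.+..     
++++##+++##+###+ ##+++++++..      
++++#+#++++###+ .##++.++++..      
++++#+++++++.++++#+++.+++.        
++++#+#+++++....+++++++++.        
+++++#++++++.......  +++...       
++++##++++++.......  .++.         
+++++####++....... . +++.         
++++####++##+ +...  .+++.         
++#+###++###+ +#+.  .+.           
+++  .+++###+ +###+.++.           
+##     ++##..###+++##+           
+#.     . .+.+##++.++#+           
#+      ..   ....++##+.           
++      ....... .+++++            
.+      .... .....   .            
.+     ...........                
+
[... 438 characters left out ...]
 .+++######+++++.         
       .+++######+++++.         
       .++++######++++.         
       .++++######+++++         
        ++++######+++++         
        .++++###+++++++.        
        .++++++++++++++.        
        .++++++++++++++.        
        .+++++++++++++++        
         +++++++++++++++        
         +++++++++++++++.       
         +++++++++++++++.       
         .++++++++++++++.       
         .+++++.... .+++.       
         .+++.       .++.       
          .++.        +++       
          ...         +++.      
          ....        .++.      
          .++.        .++.      
          .++.        .+..      
          .++.                  
           ..
```

servo_tool(moves=[[0,0,0,-0.01,0,-0.0012,1],[0,0,0,-0.02,0,0,1],[0,0,0,-0.02,0,0,1],[0,0,0,-0.004,0,0,1],[0,0,0,0,0,0,1],[0,0,0,0,0,0,1]])

```text
clock: 7.5
tcp_pos: [430.4, -1.5, 263.2]
ee_rot: [[-0.958, 0.287, -0.001], [0.287, 0.958, 0.0], [0.001, -0.0, -1.0]]
contact_force: [-0.7, -1.5, -0.1]
finger_gap: 27.2
finger_force: 59.3
```

```bash
cat >> h.py <<'E'
def st(yend=163.26):
    "bore in end-line frame: along (stand x), lateral off the end line, height; and leg frame"
    o=robot.get_obs();R=o["ee_rot"];B=o["tcp_pos"]-R[:,2]*6.6
    ue=np.array([.9576,-.288]);n=np.array([.288,.9576]);c=np.array([574.54,-44.99])
    d=B[:2]-c; ul=np.array([.2733,.9619]);nl=np.array([.9619,-.2733])
    print("t %.2f end: x %.2f lat %.2f z %.2f | leg: y %.2f x %.2f | yaw %.2f"%(o["clock"],d@ue,d@n,B[2],d@ul-91,d@nl,np.degrees(np.arctan2(R[1,0],R[0,0]))%360),
      "F tool",(R.T@o["contact_force"]).round(1),"M",o["moment"].round(2),R[2,:2].round(4))
E
python3 - <<'E'
from h import *
st()
im=[robot.snapshot("top") for _ in range(1)]; st()
s=robot.snapshot("side"); st()
z=lambda im,x,y,w,h,f:cv2.resize(im[y:y+h,x:x+w],None,fx=f,fy=f,interpolation=cv2.INTER_CUBIC)
cv2.imwrite("pics/crop2.png",np.hstack([z(im[0],230,180,60,100,6),z(s,200,70,70,100,6)])[:600,:800,::-1])
E
```

```text
t 7.50 end: x -150.56 lat 0.11 z 269.83 | leg: y -88.59 x -150.54 | yaw 163.35 F tool [ 0.2 -1.7  0.1] M [ 0.03  0.03 -0.01] [ 0.0011 -0.0002]
t 7.55 end: x -150.67 lat 0.13 z 269.93 | leg: y -88.56 x -150.65 | yaw 163.36 F tool [0.7 0.5 0.6] M [-0.05 -0.06 -0.02] [ 0.0008 -0.0002]
t 7.60 end: x -150.65 lat 0.18 z 269.99 | leg: y -88.51 x -150.63 | yaw 163.36 F tool [-0.3 -0.3  1.3] M [ 0.02 -0.01  0.01] [ 0.0005 -0.0001]
```

View pics/crop2.png

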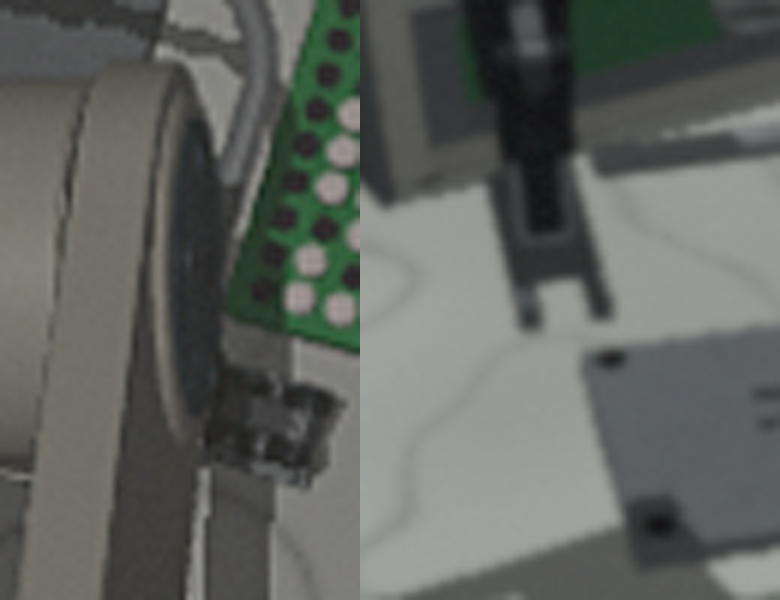

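The boss is about at the tip: side crop boss edge near px (238,97), bar tip near (240,97). Now I'll feel my way on.

servo_tool(moves=[[0,0,0,-0.002,0,0,1],[0,0,0,-0.002,0,0,1],[0,0,0,-0.0015,0,0,1],[0,0,0,-0.0015,0,0,1],[0,0,0,-0.001,0,0,1],[0,0,0,0,0,0,1]])

```text
clock: 8.2
tcp_pos: [438.8, -3.9, 263.4]
ee_rot: [[-0.958, 0.286, -0.0], [0.286, 0.958, -0.0], [0.0, -0.0, -1.0]]
contact_force: [-0.8, -0.4, -0.7]
finger_gap: 27.8
finger_force: 59.3
```

servo_tool(moves=[[0,0,0,-0.001,0,0,1],[0,0,0,-0.001,0,0,1],[0,0,0,0,0,0,1]])

```text
clock: 8.5
tcp_pos: [440.5, -4.7, 263.4]
ee_rot: [[-0.958, 0.286, -0.0], [0.286, 0.958, -0.001], [0.0, -0.001, -1.0]]
contact_force: [0.1, -1.9, -1.4]
finger_gap: 27.5
finger_force: 59.3
```

```bash
python3 -c "
from h import *
st()"
```

```text
t 8.50 end: x -139.92 lat 0.02 z 269.99 | leg: y -88.84 x -139.90 | yaw 163.36 F tool [-0.6 -1.8  1.4] M [-0.28  0.08  0.03] [ 0.0002 -0.0006]
```

servo_tool(moves=[[0,0,0,0,-0.0006,0,1],[0,0,0,-0.001,0,0,1],[0,0,0,-0.001,0,0,1],[0,0,0,0,0,0,1]])

```text
clock: 8.9
tcp_pos: [442.4, -5.7, 263.5]
ee_rot: [[-0.958, 0.286, -0.0], [0.286, 0.958, -0.0], [-0.0, -0.0, -1.0]]
contact_force: [-0.4, -1.5, -1.4]
finger_gap: 27.1
finger_force: 59.3
```

```bash
python3 -c "
from h import *
st()"
```

```text
t 8.90 end: x -137.82 lat -0.45 z 270.06 | leg: y -89.34 x -137.81 | yaw 163.36 F tool [-0.1 -1.6  1.4] M [-0.21  0.09 -0.06] [-0.0001 -0.0003]
```

servo_tool(moves=[[0,0,0,0,-0.0008,0,1],[0,0,0,-0.001,0,0,1],[0,0,0,-0.001,0,0,1],[0,0,0,-0.001,0,0,1],[0,0,0,0,0,0,1]])

```text
clock: 9.4
tcp_pos: [445.2, -7.2, 263.5]
ee_rot: [[-0.958, 0.286, 0.0], [0.286, 0.958, 0.0], [-0.0, 0.0, -1.0]]
contact_force: [-0.2, -1.1, -1.1]
finger_gap: 27.4
finger_force: 59.3
```

```bash
python3 -c "
from h import *
st()"
```

```text
t 9.40 end: x -134.72 lat -1.06 z 270.13 | leg: y -90.00 x -134.72 | yaw 163.36 F tool [-0.1 -1.1  1.1] M [ 0.04 -0.01 -0.01] [-0.0002  0.0001]
```

servo_tool(moves=[[0,0,0,-0.0015,0,0,1],[0,0,0,-0.0015,0,0,1],[0,0,0,-0.0015,0,0,1],[0,0,0,-0.0015,0,0,1],[0,0,0,0,0,0,1]])

```text
clock: 9.9
tcp_pos: [451.0, -9.0, 263.5]
ee_rot: [[-0.958, 0.287, 0.0], [0.287, 0.958, -0.0], [-0.0, -0.0, -1.0]]
contact_force: [-0.8, -0.6, -0.2]
finger_gap: 27.4
finger_force: 59.3
```

```bash
python3 -c "
from h import *
st()"
```

```text
t 9.90 end: x -128.70 lat -1.11 z 270.06 | leg: y -90.14 x -128.71 | yaw 163.35 F tool [ 0.6 -0.8  0.2] M [ 0.   -0.01 -0.01] [-0.0001 -0.    ]
```

servo_tool(moves=[[0,0,0,-0.002,0,0,1],[0,0,0,-0.002,0,0,1],[0,0,0,-0.002,0,0,1],[0,0,0,-0.002,0,0,1],[0,0,0,-0.002,0,0,1],[0,0,0,0,0,0,1]])

```text
clock: 10.5
tcp_pos: [460.6, -11.9, 263.5]
ee_rot: [[-0.958, 0.287, 0.0], [0.287, 0.958, -0.0], [-0.0, 0.0, -1.0]]
contact_force: [-0.6, -0.4, -0.6]
finger_gap: 27.2
finger_force: 59.3
```

```bash
python3 -c "
from h import *
st()"
```

```text
t 10.50 end: x -118.63 lat -1.10 z 270.10 | leg: y -90.28 x -118.64 | yaw 163.35 F tool [ 0.5 -0.5  0.6] M [ 0.01  0.04 -0.  ] [-0.0001  0.    ]
```

servo_tool(moves=[[0,0,0,-0.003,0,0,1],[0,0,0,-0.003,0,0,1],[0,0,0,-0.003,0,0,1],[0,0,0,-0.003,0,0,1],[0,0,0,-0.003,0,0,1],[0,0,0,-0.003,0,0,1],[0,0,0,-0.003,0,0,1],[0,0,0,0,0,0,1]])

```text
clock: 11.3
tcp_pos: [480.9, -17.9, 263.5]
ee_rot: [[-0.958, 0.286, 0.0], [0.286, 0.958, -0.0], [-0.0, -0.0, -1.0]]
contact_force: [-0.1, 0.1, -0.4]
finger_gap: 27.6
finger_force: 59.3
```

```bash
python3 -c "
from h import *
st()"
```

```text
t 11.30 end: x -97.51 lat -1.04 z 270.09 | leg: y -90.55 x -97.51 | yaw 163.35 F tool [0.2 0.  0.4] M [-0.03 -0.   -0.02] [-0.0002 -0.    ]
```

servo_tool(moves=[[0,0,0,-0.001,0.0009,0,1],[0,0,0,0,0,0,1],[0,0,0,0,0,0,1]])

```text
clock: 11.6
tcp_pos: [481.5, -17.3, 263.4]
ee_rot: [[-0.958, 0.286, -0.0], [0.286, 0.958, -0.0], [0.0, -0.0, -1.0]]
contact_force: [-0.4, -1.6, -0.6]
finger_gap: 27.3
finger_force: 59.4
```

```bash
python3 -c "
from h import *
st()"
```

```text
t 11.60 end: x -97.02 lat -0.31 z 270.03 | leg: y -89.82 x -97.01 | yaw 163.36 F tool [-0.1 -1.7  0.6] M [-0.3   0.04  0.04] [ 0.0001 -0.0004]
```

servo_tool(moves=[[0,0,0,0,-0.0018,0,1],[0,0,0,0,0,0,1],[0,0,0,0,0,0,1]])

```text
clock: 11.9
tcp_pos: [481.2, -18.9, 263.6]
ee_rot: [[-0.958, 0.287, 0.0], [0.287, 0.958, 0.0], [-0.0, 0.0, -1.0]]
contact_force: [-0.1, 0.0, -0.6]
finger_gap: 27.0
finger_force: 59.4
```

```bash
python3 -c "
from h import *
st()"
```

```text
t 11.90 end: x -96.91 lat -1.92 z 270.16 | leg: y -91.44 x -96.92 | yaw 163.35 F tool [ 0.1 -0.   0.6] M [0.   0.03 0.01] [-0.0002  0.0002]
```

```bash
cat > plan.py <<'E'
import numpy as np
from scipy.optimize import minimize_scalar
def bar(lat=-1.45,legx=0.):
    ue=np.array([.9576,-.288]);n=np.array([.288,.9576]);ul=np.array([.2733,.9619]);nl=np.array([.9619,-.2733]);c0=np.array([574.54,-44.99])
    A=np.array([n,nl]); c=np.linalg.solve(A,[n@c0+lat,nl@c0+legx])
    ph=np.arctan2(ul[1],ul[0])-np.arctan2(ue[1],ue[0]); L=45*np.tan(ph/2)
    S=c-L*ue; C=S+45*n
    def p(s):
        if s<0: return S+s*ue
        if s<45*ph: a=s/45; return C+45*(np.sin(a)*ue-np.cos(a)*n)
        return c+(L+s-45*ph)*ul
    return p,45*ph,c
def pose(p,s):
    "bore centre and yaw (deg) of travel direction best fitting the bar over +-12 mm"
    P=np.array([p(s+d) for d in np.linspace(-12.5,12.5,51)]); t=P[-1]-P[0]; a0=np.arctan2(t[1],t[0])
    def ext(a):
        w=(P-P[25])@np.array([-np.sin(a),np.cos(a)]); return w.max()-w.min()
    a=minimize_scalar(ext,bounds=(a0-.1,a0+.1),method='bounded').x
    v=np.array([-np.sin(a),np.cos(a)]); w=(P-P[25])@v
    return P[25]+v*(w.max()+w.min())/2,np.degrees(a)
def rows(B,yaw,ss,p):
    "print rows (turn, tool x, tool y in mm) from commanded bore B, tool yaw"
    B=np.array(B,float)
    for s in ss:
        q,a=pose(p,s); t=np.radians(yaw); X=np.array([np.cos(t),np.sin(t)]);Y=np.array([-X[1],X[0]])*-1
        Y=np.array([np.sin(t),-np.cos(t)])
        d=q-B; m=np.round([d@X,d@Y],1); r=round((a+180-yaw),1)
        print("s%.0f turn %.1f x %.1f y %.1f"%(s,-r,*m)); B=B+m[0]*X+m[1]*Y; yaw+=r
    print("cmd now",B.round(2),round(yaw,2))
E
python3 - <<'E'
from plan import *
from workcell import robot
o=robot.get_obs();B=o["tcp_pos"][:2];p,L,c=bar()
print(B,L,c,-np.linalg.norm(B-c)+45.7)
rows(B,163.35,[-48,-44,-40,-36,-32,-28,-24,-20,-16,-12]+list(range(-9,15,3)),p)
E
```

```text
[481.18688887 -18.91696324] 71.37508125067494 [574.14364597 -46.38499795] -51.23013783812898
s-48 turn 0.1 x -3.2 y 0.5
s-44 turn -0.0 x -4.0 y -0.0
s-40 turn -0.0 x -4.0 y -0.0
s-36 turn -0.0 x -4.0 y -0.0
s-32 turn -0.0 x -4.0 y -0.0
s-28 turn -0.0 x -4.0 y -0.0
s-24 turn -0.0 x -4.0 y -0.0
s-20 turn -0.0 x -4.0 y -0.0
s-16 turn -0.0 x -4.0 y -0.0
s-12 turn -0.0 x -4.0 y -0.0
s-9 turn -0.3 x -3.0 y -0.0
s-6 turn -0.8 x -3.0 y 0.0
s-3 turn -1.2 x -3.0 y 0.1
s0 turn -1.7 x -3.0 y 0.1
s3 turn -2.1 x -3.0 y 0.1
s6 turn -2.6 x -3.0 y 0.1
s9 turn -3.1 x -2.9 y 0.1
s12 turn -3.5 x -3.0 y 0.1
cmd now [542.26 -34.3 ] 178.55
```

servo_tool(moves=[[0,0,0.1,-0.0032,0.0005,0,1],[0,0,0,-0.004,0,0,1],[0,0,0,-0.004,0,0,1],[0,0,0,-0.004,0,0,1],[0,0,0,-0.004,0,0,1],[0,0,0,-0.004,0,0,1],[0,0,0,-0.004,0,0,1],[0,0,0,0,0,0,1]])

```text
clock: 12.7
tcp_pos: [507.9, -26.5, 263.5]
ee_rot: [[-0.958, 0.288, 0.0], [0.288, 0.958, -0.0], [-0.0, 0.0, -1.0]]
contact_force: [0.4, -0.2, -1.8]
finger_gap: 27.3
finger_force: 59.4
```

```bash
python3 -c "
from h import *
st()"
```

```text
t 12.70 end: x -69.17 lat -1.46 z 270.06 | leg: y -91.40 x -69.18 | yaw 163.25 F tool [-0.4 -0.   1.8] M [ 0.03 -0.02 -0.01] [-0.0002  0.    ]
```

servo_tool(moves=[[0,0,0,0,0.001,0,1],[0,0,0,0,0,0,1],[0,0,0,0,0,0,1]])

```text
clock: 13.0
tcp_pos: [507.5, -25.3, 263.5]
ee_rot: [[-0.958, 0.288, 0.0], [0.288, 0.958, -0.0], [-0.0, -0.0, -1.0]]
contact_force: [0.5, 0.4, -1.7]
finger_gap: 27.5
finger_force: 59.4
```

```bash
python3 -c "
from h import *
st()"
```

```text
t 13.00 end: x -69.86 lat -0.41 z 270.12 | leg: y -90.34 x -69.86 | yaw 163.26 F tool [-0.4  0.5  1.7] M [ 0.01 -0.    0.02] [-0. -0.]
```

servo_tool(moves=[[0,0,0,0,-0.0021,0,1],[0,0,0,0,0,0,1],[0,0,0,0,0,0,1]])

```text
clock: 13.3
tcp_pos: [507.1, -26.8, 263.5]
ee_rot: [[-0.958, 0.288, 0.0], [0.288, 0.958, 0.001], [-0.0, 0.001, -1.0]]
contact_force: [0.5, 5.2, -1.7]
finger_gap: 27.5
finger_force: 59.8
```

```bash
python3 -c "
from h import *
st()"
```

```text
t 13.30 end: x -69.81 lat -1.99 z 270.14 | leg: y -91.92 x -69.83 | yaw 163.25 F tool [1.  5.2 1.7] M [ 0.78 -0.16  0.06] [-0.      0.0013]
```

```bash
python3 - <<'E'
s=open('plan.py').read()
i=s.index("    A=np.array");j=s.index("    ph=")
s=s[:i]+"""    E=c0+endx*ue+lat*n; ue=np.array([np.cos(ea),np.sin(ea)]); n=np.array([-ue[1],ue[0]])
    ul=np.array([np.cos(la),np.sin(la)]); nl=np.array([ul[1],-ul[0]])
    c=np.linalg.solve(np.array([n,nl]),[n@E,nl@c0+legx])
"""+s[j:]
s=s.replace("def bar(lat=-1.45,legx=0.):","def bar(lat=-.95,legx=0.,endx=-70,ea=np.radians(-15.9),la=np.radians(74.14)):")
s+='''
def B0(x,lat): return np.array([574.54,-44.99])+x*np.array([.9576,-.288])+lat*np.array([.288,.9576])
'''
open('plan.py','w').write(s)
E
python3 - <<'E'
from plan import *
p,L,c=bar(); B=B0(-69.85,-2.5); print(c,L,-np.linalg.norm(B-c)+45)
rows(B,163.25,[-24,-20,-16,-12]+list(range(-9,30,3)),p)
E
```

```text
[574.5604419  -44.91804753] 70.71725063230625 -24.894257742036487
s-24 turn -0.8 x -0.8 y 1.6
s-20 turn -0.0 x -4.0 y -0.0
s-16 turn -0.0 x -4.0 y -0.0
s-12 turn -0.1 x -4.0 y -0.0
s-9 turn -0.3 x -3.0 y -0.0
s-6 turn -0.7 x -3.0 y 0.0
s-3 turn -1.2 x -3.0 y 0.1
s0 turn -1.7 x -3.0 y 0.1
s3 turn -2.2 x -3.0 y 0.1
s6 turn -2.6 x -2.9 y 0.1
s9 turn -3.0 x -3.0 y 0.1
s12 turn -3.5 x -2.9 y 0.1
s15 turn -3.8 x -3.0 y 0.1
s18 turn -3.9 x -2.9 y 0.1
s21 turn -3.8 x -3.0 y 0.1
s24 turn -3.8 x -2.9 y 0.1
s27 turn -3.8 x -3.0 y 0.1
cmd now [557.62 -31.18] 198.45
```

servo_tool(moves=[[0,0,-0.8,-0.0008,0.0016,0,1],[0,0,0,-0.004,0,0,1],[0,0,0,-0.004,0,0,1],[0,0,-0.1,-0.004,0,0,1],[0,0,-0.3,-0.003,0,0,1],[0,0,-0.7,-0.003,0,0,1],[0,0,0,0,0,0,1]])

```text
clock: 14.0
tcp_pos: [526.0, -31.1, 263.4]
ee_rot: [[-0.967, 0.256, 0.0], [0.256, 0.967, -0.0], [-0.0, -0.0, -1.0]]
contact_force: [0.7, 0.4, -1.1]
finger_gap: 27.5
finger_force: 60.0
```

```bash
python3 -c "
from h import *
st()"
```

```text
t 14.00 end: x -50.51 lat -0.73 z 270.02 | leg: y -90.95 x -50.52 | yaw 165.19 F tool [-0.6  0.6  1.1] M [ 0.03 -0.   -0.02] [-0.0001 -0.    ]
```

servo_tool(moves=[[0,0,-1.2,-0.003,0.0001,0,1],[0,0,-1.7,-0.003,0.0001,0,1],[0,0,-2.2,-0.003,0.0001,0,1],[0,0,0,0,0,0,1]])

```text
clock: 14.4
tcp_pos: [534.7, -32.7, 263.5]
ee_rot: [[-0.986, 0.168, 0.0], [0.168, 0.986, 0.0], [-0.0, 0.0, -1.0]]
contact_force: [0.5, 0.4, -2.2]
finger_gap: 27.3
finger_force: 59.9
```

```bash
python3 -c "
from h import *
st()
from plan import *
p,L,c=bar();print(pose(p,3))"
```

```text
t 14.40 end: x -41.67 lat 0.25 z 270.10 | leg: y -90.11 x -41.66 | yaw 170.33 F tool [-0.4  0.5  2.2] M [ 0.02 -0.05 -0.03] [-0.0002  0.0002]
(array([534.26395584, -32.71750486]), np.float64(-9.790928269853136))
```

Free and on plan. Continuing.

servo_tool(moves=[[0,0,-2.6,-0.0029,0.0001,0,1],[0,0,-3.0,-0.003,0.0001,0,1],[0,0,0,0,0,0,1]])

```text
clock: 14.7
tcp_pos: [540.3, -33.2, 263.4]
ee_rot: [[-0.997, 0.072, -0.0], [0.072, 0.997, 0.0], [0.0, 0.0, -1.0]]
contact_force: [0.9, 1.1, -0.7]
finger_gap: 27.4
finger_force: 60.0
```

```bash
python3 -c "
from h import *
st()
from plan import *
p,L,c=bar();print(pose(p,9))"
```

```text
t 14.70 end: x -36.14 lat 1.39 z 270.02 | leg: y -89.05 x -36.12 | yaw 175.87 F tool [-0.8  1.1  0.7] M [ 0.22  0.03 -0.04] [0.0001 0.0003]
(array([540.15546376, -33.34060285]), np.float64(-4.1334110066595455))
```

servo_tool(moves=[[0,0,-3.5,-0.0029,0.0003,0,1],[0,0,-3.8,-0.003,0.0002,0,1],[0,0,0,0,0,0,1]])

```text
clock: 15.0
tcp_pos: [546.3, -33.2, 263.5]
ee_rot: [[-0.999, -0.054, 0.0], [-0.054, 0.999, -0.0], [-0.0, -0.0, -1.0]]
contact_force: [0.9, 0.1, -0.7]
finger_gap: 27.5
finger_force: 59.9
```

```bash
python3 -c "
from h import *
st()
from plan import *
p,L,c=bar();print(pose(p,15))"
```

```text
t 15.00 end: x -30.47 lat 3.16 z 270.09 | leg: y -87.37 x -30.42 | yaw 183.12 F tool [-0.9  0.   0.7] M [ 0.03 -0.09  0.02] [-0.0002 -0.0001]
(array([546.04276354, -33.37166551]), np.float64(3.198593171027409))
```

servo_tool(moves=[[0,0,-3.9,-0.0029,0.0001,0,1],[0,0,-3.8,-0.003,0.0001,0,1],[0,0,-3.8,-0.0029,0.0001,0,1],[0,0,0,0,0,0,1]])

```text
clock: 15.4
tcp_pos: [554.9, -31.8, 263.5]
ee_rot: [[-0.968, -0.251, 0.0], [-0.251, 0.968, -0.0], [-0.0, -0.0, -1.0]]
contact_force: [-0.8, 0.3, -1.5]
finger_gap: 27.2
finger_force: 59.9
```

```bash
python3 -c "
from h import *
st()
from plan import *
p,L,c=bar();print(pose(p,24))
rows([574,-31],198.45,[27]+list(range(30,84,3)),p)"
```

```text
t 15.40 end: x -22.59 lat 7.00 z 270.06 | leg: y -83.65 x -22.48 | yaw 194.55 F tool [0.7 0.5 1.5] M [-0.02 -0.13  0.04] [-0.0002 -0.0001]
(array([554.74878206, -32.00395352]), np.float64(14.65774907364398))
s27 turn -0.0 x 15.6 y 5.0
s30 turn -3.8 x -2.9 y 0.1
s33 turn -3.9 x -2.9 y 0.1
s36 turn -3.8 x -3.0 y 0.1
s39 turn -3.8 x -2.9 y 0.1
s42 turn -3.8 x -3.0 y 0.1
s45 turn -3.8 x -2.9 y 0.1
s48 turn -3.9 x -3.0 y 0.1
s51 turn -3.8 x -2.9 y 0.1
s54 turn -3.8 x -2.9 y 0.1
s57 turn -3.8 x -3.0 y 0.1
s60 turn -3.8 x -2.9 y 0.1
s63 turn -3.3 x -3.0 y 0.1
s66 turn -2.9 x -2.9 y -0.0
s69 turn -2.4 x -3.0 y -0.0
s72 turn -1.9 x -3.0 y -0.0
s75 turn -1.5 x -3.0 y -0.0
s78 turn -1.0 x -3.0 y -0.0
s81 turn -0.6 x -3.0 y -0.0
cmd now [589.67   8.31] 254.05
```

Step 1 and half the lead-in are done with almost no force. Continuing through s27, s30 and s33.

servo_tool(moves=[[0,0,-3.8,-0.003,0.0001,0,1],[0,0,-3.8,-0.0029,0.0001,0,1],[0,0,-3.9,-0.0029,0.0001,0,1],[0,0,0,0,0,0,1]])

```text
clock: 15.8
tcp_pos: [563.1, -28.8, 263.5]
ee_rot: [[-0.899, -0.439, 0.0], [-0.439, 0.899, -0.0], [-0.0, -0.0, -1.0]]
contact_force: [0.3, -0.2, -1.1]
finger_gap: 27.5
finger_force: 59.9
```

```bash
python3 -c "
from h import *
st()
from plan import *
p,L,c=bar();print(pose(p,33),robot.get_obs()['tcp_pos'][:2])"
```

```text
t 15.80 end: x -15.60 lat 12.27 z 270.10 | leg: y -78.50 x -15.41 | yaw 206.02 F tool [-0.2 -0.3  1.1] M [-0.07 -0.17 -0.  ] [-0.0002 -0.0002]
(array([563.00953741, -28.93388584]), np.float64(26.116904976260344)) [563.13845294 -28.75115857]
```

servo_tool(moves=[[0,0,-3.8,-0.003,0.0001,0,1],[0,0,-3.8,-0.0029,0.0001,0,1],[0,0,-3.8,-0.003,0.0001,0,1],[0,0,0,0,0,0,1]])

```text
clock: 16.2
tcp_pos: [570.7, -24.1, 263.5]
ee_rot: [[-0.795, -0.607, 0.0], [-0.607, 0.795, -0.0], [-0.0, -0.0, -1.0]]
contact_force: [1.8, 0.2, 0.1]
finger_gap: 27.5
finger_force: 60.0
```

```bash
python3 -c "
from h import *
st()
from plan import *
p,L,c=bar();print(pose(p,42),robot.get_obs()['tcp_pos'][:2])"
```

```text
t 16.20 end: x -9.66 lat 18.95 z 270.12 | leg: y -71.90 x -9.37 | yaw 217.39 F tool [-1.6 -0.9 -0.1] M [-0.04 -0.22  0.03] [-0.0003 -0.0003]
(array([570.49569934, -24.28385638]), np.float64(37.57606087887713)) [570.74683149 -24.05557201]
```

servo_tool(moves=[[0,0,-3.8,-0.0029,-0.0001,0,1],[0,0,-3.9,-0.003,0,0,1],[0,0,-3.8,-0.0029,0.0001,0,1],[0,0,0,0,0,0,1]])

```text
clock: 16.6
tcp_pos: [577.1, -18.1, 263.4]
ee_rot: [[-0.658, -0.753, -0.0], [-0.753, 0.658, 0.0], [-0.0, 0.0, -1.0]]
contact_force: [0.8, 0.9, -1.4]
finger_gap: 27.1
finger_force: 60.0
```

```bash
python3 -c "
from h import *
st()
from plan import *
p,L,c=bar();print(pose(p,51),robot.get_obs()['tcp_pos'][:2])
o=robot.get_obs();m=o['moment'];print('F from M, tool',o['ee_rot'].T@np.array([-m[1],m[0],0])/.15)"
```

```text
t 16.60 end: x -5.30 lat 26.50 z 270.05 | leg: y -64.42 x -4.89 | yaw 228.87 F tool [-1.2 -0.   1.4] M [ 0.1  -0.09  0.01] [-0.0001  0.0002]
(array([576.9088182 , -18.23924713]), np.float64(49.035216781493155)) [577.09711379 -18.07944568]
F from M, tool [-9.04479979e-01  1.76991815e-02  1.38580109e-04]
```

servo_tool(moves=[[0,0,-3.8,-0.0029,0.0001,0,1],[0,0,-3.8,-0.003,0.0001,0,1],[0,0,-3.8,-0.0029,0.0001,0,1],[0,0,0,0,0,0,1]])

```text
clock: 17.0
tcp_pos: [582.2, -10.9, 263.5]
ee_rot: [[-0.496, -0.868, -0.0], [-0.868, 0.496, 0.0], [-0.0, 0.0, -1.0]]
contact_force: [-0.1, 0.3, -1.1]
finger_gap: 27.6
finger_force: 60.0
```

```bash
python3 -c "
from h import *
st()
from plan import *
p,L,c=bar();print(pose(p,60),robot.get_obs()['tcp_pos'][:2])
o=robot.get_obs();m=o['moment'];print('F from M, tool',o['ee_rot'].T@np.array([-m[1],m[0],0])/.15)"
```

```text
t 17.00 end: x -2.49 lat 34.81 z 270.09 | leg: y -56.15 x -1.95 | yaw 240.26 F tool [-0.2  0.3  1.1] M [ 0.01 -0.04  0.01] [-0.0001  0.0001]
(array([582.00124569, -11.04421818]), np.float64(60.414992996783525)) [582.18666034 -10.93399433]
F from M, tool [-2.06697274e-01 -1.75924203e-01  1.06801393e-05]
```

servo_tool(moves=[[0,0,-3.3,-0.003,0.0001,0,1],[0,0,-2.9,-0.0029,0,0,1],[0,0,-2.4,-0.003,0,0,1],[0,0,0,0,0,0,1]])

```text
clock: 17.4
tcp_pos: [586.1, -2.9, 263.5]
ee_rot: [[-0.361, -0.933, 0.0], [-0.933, 0.361, 0.0], [-0.0, 0.0, -1.0]]
contact_force: [-0.4, 0.1, -0.3]
finger_gap: 27.3
finger_force: 60.0
```

```bash
python3 -c "
from h import *
st()
from plan import *
p,L,c=bar();print(pose(p,69),robot.get_obs()['tcp_pos'][:2])
o=robot.get_obs();m=o['moment'];print('F from M, tool',o['ee_rot'].T@np.array([-m[1],m[0],0])/.15)"
```

```text
t 17.40 end: x -1.08 lat 43.58 z 270.10 | leg: y -47.41 x -0.41 | yaw 248.84 F tool [0.1 0.4 0.3] M [-0.01  0.02  0.04] [-0.0001  0.    ]
(array([585.88655215,  -3.05924776]), np.float64(69.00095688272468)) [586.05878355  -2.94514812]
F from M, tool [ 1.34323596e-01  7.20069386e-02 -1.55210365e-05]
```

servo_tool(moves=[[0,0,-1.9,-0.003,0,0,1],[0,0,-1.5,-0.003,0,0,1],[0,0,-1.0,-0.003,0,0,1],[0,0,-0.6,-0.003,0,0,1],[0,0,-0.2,-0.003,0,0,1],[0,0,0,0,0,0,1]])

```text
clock: 18.0
tcp_pos: [590.9, 11.6, 263.5]
ee_rot: [[-0.271, -0.963, 0.0], [-0.963, 0.271, 0.0], [-0.0, 0.0, -1.0]]
contact_force: [-0.8, -0.7, -0.3]
finger_gap: 27.3
finger_force: 60.1
```

```bash
python3 -c "
from h import *
st()
from plan import *
p,L,c=bar();print(pose(p,84),robot.get_obs()['tcp_pos'][:2])
o=robot.get_obs();m=o['moment'];print('F from M, tool',o['ee_rot'].T@np.array([-m[1],m[0],0])/.15,o['q'][5])"
```

```text
t 18.00 end: x -0.65 lat 58.92 z 270.06 | leg: y -32.08 x 0.25 | yaw 254.26 F tool [0.9 0.6 0.3] M [-0.01  0.02  0.05] [-0.0001  0.    ]
(array([590.49699075,  11.17624419]), np.float64(74.1399999999998)) [590.88394335  11.62141433]
F from M, tool [ 7.95008974e-02  1.02158930e-01 -3.38195137e-06] -2.8498883085451587
```

servo_tool(moves=[[0,0,0,-0.003,0,0,1],[0,0,0,-0.003,0,0,1],[0,0,0,-0.003,0,0,1],[0,0,0,-0.003,0,0,1],[0,0,0,-0.003,0,0,1],[0,0,0,-0.003,0,0,1],[0,0,0,0,0,0,1]])

```text
clock: 18.7
tcp_pos: [595.8, 28.9, 263.5]
ee_rot: [[-0.271, -0.963, 0.0], [-0.963, 0.271, 0.0], [-0.0, -0.0, -1.0]]
contact_force: [0.6, 0.0, -0.7]
finger_gap: 27.2
finger_force: 60.1
```

```bash
python3 -c "
from h import *
st()"
```

```text
t 18.70 end: x -0.94 lat 76.89 z 270.07 | leg: y -14.10 x 0.24 | yaw 254.27 F tool [-0.2 -0.6  0.7] M [-0.01  0.01  0.01] [-0.0001 -0.    ]
```

servo_tool(moves=[[0,0,0,-0.002,0,0,1],[0,0,0,-0.002,0,0,1],[0,0,0,-0.002,0,0,1],[0,0,0,0,0,0,1]])

```text
clock: 19.1
tcp_pos: [597.4, 34.5, 263.5]
ee_rot: [[-0.271, -0.963, 0.0], [-0.963, 0.271, 0.0], [-0.0, -0.0, -1.0]]
contact_force: [0.4, -0.1, -1.1]
finger_gap: 27.4
finger_force: 60.1
```

```bash
python3 -c "
from h import *
st()"
```

```text
t 19.10 end: x -1.03 lat 82.73 z 270.08 | leg: y -8.26 x 0.24 | yaw 254.26 F tool [-0.  -0.4  1.1] M [-0.01 -0.01  0.  ] [-0.0001 -0.    ]
```

servo_tool(moves=[[0,0,0,-0.0015,0,0,1],[0,0,0,-0.0015,0,0,1],[0,0,0,-0.0015,0,0,1],[0,0,0,0,0,0,1]])

```text
clock: 19.5
tcp_pos: [598.6, 38.8, 263.5]
ee_rot: [[-0.271, -0.963, 0.0], [-0.963, 0.271, 0.0], [-0.0, -0.0, -1.0]]
contact_force: [-1.1, 0.5, -1.5]
finger_gap: 27.9
finger_force: 60.1
```

servo_tool(moves=[[0,0,0,-0.0005,0,0,1],[0,0,0,-0.0005,0,0,1],[0,0,0,0,0,0,1]])

```text
clock: 19.8
tcp_pos: [598.8, 39.6, 263.5]
ee_rot: [[-0.271, -0.962, -0.0], [-0.962, 0.271, 0.0], [0.0, 0.0, -1.0]]
contact_force: [0.8, 0.0, -0.4]
finger_gap: 27.3
finger_force: 60.1
```

```bash
python3 -c "
from h import *
st()"
```

```text
t 19.80 end: x -1.14 lat 88.01 z 270.08 | leg: y -2.98 x 0.21 | yaw 254.26 F tool [-0.2 -0.8  0.4] M [-0.01  0.03 -0.02] [0. 0.]
```

servo_tool(moves=[[0,0,0,-0.0005,0,0,1],[0,0,0,-0.0003,0,0,1],[0,0,0,0,0,0,1]])

```text
clock: 20.1
tcp_pos: [599.0, 40.4, 263.5]
ee_rot: [[-0.271, -0.962, -0.0], [-0.962, 0.271, 0.0], [-0.0, 0.0, -1.0]]
contact_force: [-0.4, -0.5, -0.6]
finger_gap: 27.2
finger_force: 60.1
```

```bash
python3 -c "
from h import *
st()"
```

```text
t 20.10 end: x -1.16 lat 88.83 z 270.07 | leg: y -2.17 x 0.20 | yaw 254.26 F tool [0.6 0.3 0.6] M [ 0.04 -0.02  0.01] [-0.  0.]
```

servo_tool(moves=[[0,0,0,-0.0005,0,0,1],[0,0,0,-0.0005,0,0,1],[0,0,0,0,0,0,1]])

```text
clock: 20.4
tcp_pos: [599.2, 41.0, 263.5]
ee_rot: [[-0.271, -0.962, -0.0], [-0.962, 0.271, -0.001], [0.001, 0.0, -1.0]]
contact_force: [-1.5, -2.3, -0.6]
finger_gap: 27.0
finger_force: 60.1
```

servo_tool(moves=[[0,0,0,-0.0004,0,0,1],[0,0,0,0,0,0,1]])

```text
clock: 20.6
tcp_pos: [599.2, 41.0, 263.5]
ee_rot: [[-0.271, -0.962, -0.0], [-0.962, 0.271, -0.001], [0.001, 0.0, -1.0]]
contact_force: [-0.8, -4.3, 0.5]
finger_gap: 27.4
finger_force: 60.2
```

```bash
python3 -c "
from h import *
st()"
```

```text
t 20.60 end: x -1.16 lat 89.48 z 270.09 | leg: y -1.51 x 0.21 | yaw 254.25 F tool [ 4.3 -0.4 -0.5] M [-0.75  0.22 -0.06] [0.0013 0.0001]
```

servo_tool(moves=[[0,0,0,-0.0004,0,0,1],[0,0,0,0,0,0,1]])

```text
clock: 20.8
tcp_pos: [599.2, 41.1, 263.5]
ee_rot: [[-0.271, -0.962, -0.001], [-0.962, 0.271, -0.002], [0.002, 0.0, -1.0]]
contact_force: [-1.9, -6.4, 0.4]
finger_gap: 27.1
finger_force: 60.2
```

```bash
python3 -c "
from h import *
st()"
```

```text
t 20.80 end: x -1.17 lat 89.53 z 270.06 | leg: y -1.46 x 0.20 | yaw 254.25 F tool [ 6.7  0.1 -0.4] M [-1.03  0.24 -0.04] [0.0019 0.0002]
```

servo_tool(moves=[[0,0,0,0.0004,0,0,1],[0,0,0,0,0,0.0005,1],[0,0,0,0,0,0.0004,1],[0,0,0,0,0,0,1]], squeeze=20)

```text
clock: 21.2
tcp_pos: [599.3, 41.0, 262.8]
ee_rot: [[-0.271, -0.962, 0.0], [-0.962, 0.271, -0.001], [0.001, -0.0, -1.0]]
contact_force: [-1.8, -6.0, 2.4]
finger_gap: 27.2
finger_force: 60.3
```

```bash
python3 -c "
from h import *
st()"
```

```text
t 21.20 end: x -1.04 lat 89.53 z 269.43 | leg: y -1.46 x 0.34 | yaw 254.25 F tool [ 6.3  0.1 -2.4] M [-0.84  0.2  -0.05] [ 0.0011 -0.0003]
```

servo_tool(moves=[[0,0,0,0.0003,0,0,1],[0,0,0,0,0,0,1],[0,0,0,0,0,0,0.55],[0,0,0,0,0,0,0.5],[0,0,0,0,0,0,0.4],[0,0,0,0,0,0,0.35],[0,0,0,0,0,0,0.35]])

```text
clock: 21.9
tcp_pos: [599.4, 41.6, 262.6]
ee_rot: [[-0.271, -0.963, 0.0], [-0.963, 0.271, 0.0], [-0.0, -0.0, -1.0]]
contact_force: [-0.4, 0.8, -0.3]
finger_gap: 55.5
finger_force: 0.0
```

```bash
python3 -c "
from h import *
st()"
```

```text
t 21.90 end: x -1.17 lat 90.05 z 269.17 | leg: y -0.94 x 0.21 | yaw 254.26 F tool [-0.7  0.6  0.3] M [-0.02  0.06 -0.  ] [-0.0002 -0.    ]
```

Released. Now straight up and away to the side, then a look.

servo_tool(moves=[[0,0,0,0,0,-0.01,0.35],[0,0,0,0,0,-0.03,0.35],[0,0,0,0,0,-0.04,0.35],[0,0,0,0,0,-0.04,0.35],[0,0,0,0,-0.04,0,0.35],[0,0,0,0.02,0.04,0,0.35],[0,0,0,0.04,0,0,0.35],[0,0,0,0.04,0,0,0.35]])

```text
clock: 22.7
tcp_pos: [571.7, -55.1, 382.6]
ee_rot: [[-0.269, -0.963, -0.001], [-0.963, 0.269, 0.0], [0.0, 0.001, -1.0]]
contact_force: [1.1, -1.1, -0.4]
finger_gap: 55.4
finger_force: 0.0
```

servo_tool(moves=[[0,0,0,0.045,0,0,0.35],[0,0,0,0.045,0,0,0.35],[0,0,0,0.045,0,0,0.35],[0,0,0,0.045,0,0,0.35],[0,0,0,0.02,0,0,0.35],[0,0,0,0,0,0,0.35],[0,0,0,0,0,0,0.35]])

```text
clock: 23.4
tcp_pos: [526.7, -175.5, 384.1]
ee_rot: [[-0.375, -0.927, -0.016], [-0.923, 0.375, -0.082], [0.082, -0.015, -0.997]]
contact_force: [0.3, 0.2, 0.7]
finger_gap: 55.4
finger_force: 0.0
```

Run:
```python
from h import *
t=robot.snapshot("top");s=robot.snapshot("side");st()
z=lambda im,x,y,w,h,f:cv2.resize(im[y:y+h,x:x+w],None,fx=f,fy=f,interpolation=cv2.INTER_CUBIC)
cv2.imwrite("pics/crop3.png",np.hstack([z(t,180,125,100,120,4),z(s,230,40,100,120,4)])[:,:,::-1])
```

```text
t 23.50 end: x -8.26 lat -137.89 z 390.42 | leg: y -228.74 x -10.37 | yaw 247.95 F tool [-0.9  0.8 -0.1] M [ 0.01 -0.   -0.01] [ 0.082  -0.0151]
```

View pics/crop3.png

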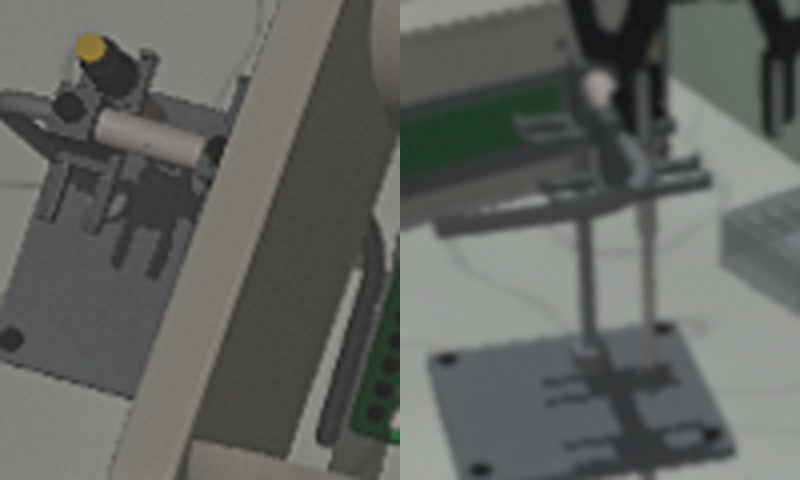

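servo_tool(moves=[[0,0,6,0,0.04,0,0.35],[0,0,6,0,0.04,0,0.35],[0,0,6,0.02,0.04,0,0.35],[0,0,6,0.03,0.03,0,0.35],[0,0,6,0.04,0,0,0.35],[0,0,0,0.04,0,0,0.35],[0,0,0,0,0,0,0.35],[0,0,0,0,0,0,0.35]])

```text
clock: 24.3
tcp_pos: [307.1, -192.0, 389.2]
ee_rot: [[-0.789, -0.614, -0.016], [-0.611, 0.787, -0.082], [0.063, -0.055, -0.996]]
contact_force: [1.0, -0.0, -0.1]
finger_gap: 55.3
finger_force: 0.0
```

Run:
```python
from h import *
t=robot.snapshot("top");s=robot.snapshot("side");st()
z=lambda im,x,y,w,h,f:cv2.resize(im[y:y+h,x:x+w],None,fx=f,fy=f,interpolation=cv2.INTER_CUBIC)
cv2.imwrite("pics/crop4.png",np.hstack([z(t,190,135,65,65,6),z(s,240,40,65,65,6)])[:,:,::-1])
```

```text
t 24.40 end: x -213.18 lat -216.60 z 395.45 | leg: y -304.31 x -216.48 | yaw 217.87 F tool [ 1.  -0.4  0.3] M [ 0.07 -0.01  0.01] [ 0.0636 -0.0543]
```

View pics/crop4.png

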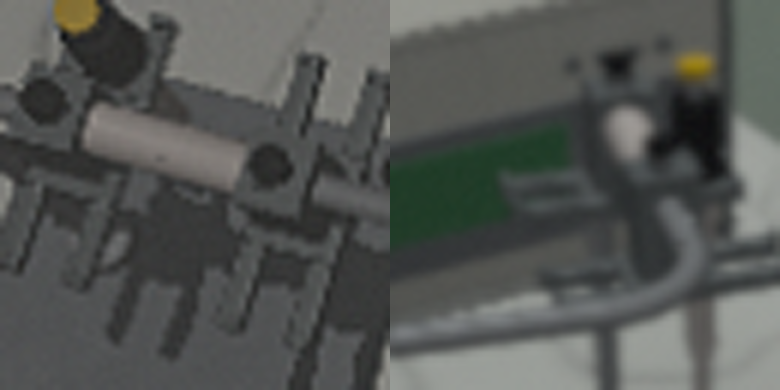

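Run:
```python
from h import *
a=plane("top",(190+270/6-.4,135+165/6-.4),297)[0]; b=np.array([601.47,55.77]);u=np.array([.2733,.9619])
print("screw to sleeve end (12 wanted)",(b-a[:2])@u)
robot.hand_in()
```

```text
screw to sleeve end (12 wanted) 13.125755540312948
the job is handed in; nothing more can be done
```

I fitted the hanger on the long leg against the white sleeve, forks down, then released it and handed the job in; no verdict came back. Wrist force readings peaked near 7 N, and by camera the thumbscrew sits 13.1 mm from the sleeve's end (12 is ideal, camera good to about 2 mm).

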